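File a leaning stage adapter on edge in its rack

ROBOT

A 6-joint arm with a two-finger parallel gripper is mounted at the origin on a cart in front of the work surface, level with it; the furniture and walls round the work are solid. World frame = base frame: x ahead of the robot, y to its left, z up, the work surface at z = 0. Lengths are in m, angles in rad, forces in N, time in s.
With the tool pointing down it reaches from about 0.35 to 0.975 m from the base axis. Payload 4.9 kg.
Tool frame: the origin (TCP) lies at the very end of the fingers, on their centre line; the grasp point (between the pads) lies 19 mm behind it (ctrl.tcp_to_grasp is the z of the grasp point in the tool frame, in m); z points along the fingers, y is the line along which they close (so a half turn about z gives the same grasp; the last joint's range is limited). The gripper opens to 85 mm and grips with 20 to 120 N. Pads are 22 mm wide; open, the fingers measure 114 mm over their backs; the gripper's body (76 mm by 85 mm) begins 54 mm behind the grasp point. The pads swing forward as they close: fully open they stand 13 mm farther back than shut.
Start: joints at [-1.326, 0.053, 1.613, -0, 1.476, -0.119], TCP at [0.222, -0.584, 0.231] pointing down, gripper open.
Joint ranges: [-3.01, 3.01], [-1.01, 2.22], [0.06, 2.58], [-1.02, 4.17], [0.09, 2.62], [-3.14, 3.14]. Speed limits (rad/s): [2.57, 2.57, 3.14, 3.14, 3.14, 3.14].

INTERFACE

Orientations are given as a rotation vector (axis times angle).
In Python, from station import ctrl, eyes, job, nets gives the robot as it stands. The module is installed in compiled form; this text tells all that it offers.
- The arm moves only by the tool jog_arm, never from a script. Its argument "commands" is one flat list of numbers, 7 for each row, row after row: the shift along the tool's x, y, z each as a share of 0.06 m, from -1 to 1, then the turn, a rotation vector about the tool's x, y, z each as a share of 0.1 rad, from -1 to 1, then the finger opening in mm, from 0 to 85.4. In form: [x, y, z, ax, ay, az, grip, x, y, z, ax, ay, az, grip, ...]. A call has 1 to 20 rows; each row shifts and turns the commanded pose from where the row before left it, along the tool's axes as they then stand; what a row does not reach is not made up. A row lasts 1/8 s, in which the tool goes at most 62.5 mm and 10.7 degrees, less where a joint would pass 70% of its speed; a pose out of reach is approached as far as the arm can. A call with a number of a shift or a turn outside -1 to 1 is refused whole. A call with a gripper value outside its range is refused whole. The fingers move at their own pace and stop on an object; "newtons" is the grip in N (left out, the last holds). Time passes only in rows, so rows that do not move let the fingers close. It gives the time, the measured TCP pose, the force, the opening and the grip force at its end, in the units of the state.
- ctrl.get_obs(): the state, without advancing time (a new reading comes with each control period).
- eyes.get_image(name): name is "scene" or "side" or "wrist"; returns a dict with "image" (400x640x3 uint8, red, green, blue), "z_map" (400x640 float32, m along the optical axis (not along the pixel's ray), 0 where there is no reading), "K" (3x3 intrinsics, pixels), "cam_to_world" (4x4, takes a point from camera to world coordinates). Camera axes: x right, y up, looking along -z (the intrinsics and any distortion apply to the point x, -y, -z); pixel columns grow to the right and rows downward; lengths in m; the calibration is good to about 2 mm. The wrist camera is an equidistant fisheye: a pixel r from the principal point sees the ray r / f radians off the axis. A picture is of the moment at which its call begins.
- job.finish_job(): hands the job in; it is judged then, once.
Trained networks look in the newest picture that a camera, given by its name, has taken for a name from the list of things; names that differ only in an ending like _2 or _b are one class to them, and where a whole thing is asked for, a point or a joint stands for the part that bears it (a point fixed in the world has none). Each returns a list of dicts, best first, with "p" (0 to 1); they miss things now and then, are a little off and sometimes report something else, mostly with a low value. They report only what shows in the picture. A call takes as long as a camera call.
- nets.silhouettes(camera, name): "mask" (400x640 bool, what is visible of it) and "bbox" ([left, top, right, bottom] in pixels, round what is visible of it).
The state is a dict: "t": time; "q": joint angles; "dq": joint speeds; "effort": joint torques, N m; "tool_pos": TCP position; "tool_rot": TCP orientation; "contact_force": force on the tool from outside, world axes, zero at the start; "wrist_torque": the same for the moment, N m; "opening": finger opening in m; "grip_force": force on a finger pad.
Only numpy, scipy, OpenCV 4.12 (cv2) and the standard library are available. Lean on these libraries where they do the work, as an engineer would, in place of code of your own. Each camera call takes 0.05 s, during which the arm holds its last target. There are 200 camera calls.

TASK

The black stage adapter that leans against the tip box is dry: stand it upright on its short edge in the slotted rack, right down in the free slot next to the adapter of its own kind (three slide windows; the other one in the rack has a round dish opening). Lower it in without dropping or forcing it, then slide the rack's end stop in against the adapters so that they cannot shift along their slots. Leave the two filed adapters standing in their slots, and do not upset the oil bottle or the specimen cup.

Things in the scene. Friction and masses are not known exactly. Their poses are not given: they have to be found in the camera images.
- adapter: Loose black anodised plate 128 tall, 86 wide, 8 thick, about 0.17 kg; three slide windows cut through, 15 mm margin below, plain 27 mm grip margin above. Starts leaning 35 degrees from vertical on the near (-x) upper edge of the tip box, top away from the robot, upper 40 mm clear of the box. Origin: middle of its lower edge, mid thickness; x = plate's normal, y along its width, z up the plate.
- tip_box: Yellow pipette tip box with a grey lid, closed, fixed to the worktop, 82 (x) by 120 (y) mm, 72 mm high; origin: centre of its underside. The adapter leans on its -x (robot side) upper edge.
- rack: White slotted rack, fixed, base 174 (x) by 196 (y), 10 thick; origin: centre of underside. Four slots along y, 11 wide, centres x = -60, -20, 20, 60, between round-topped teeth 29 wide in two combs at y = 5 and 79 (straight to z = 38, tops z = 52.5). A seated plate's lower edge is at z = 10. Fixed end stop at +y (face y = 85), sliding one at -y. Both middle slots start free.
- filed_slides: Filed adapter of the same kind as the loose one (black plate 128 mm tall, 86 mm wide, 8 mm thick, three slide windows), loose, standing in the first or the last slot of the rack. Origin: middle of its lower edge; x normal, y width, z up.
- filed_dish: Filed adapter of the other kind (black plate 128 mm tall, 86 mm wide, 8 mm thick, one round 60 mm opening), loose, standing in the slot at the other end of the rack. Origin and axes as the other adapters.
- end_stop (a joint): Sliding end stop of the rack (m): 0 = drawn back, grows as it slides toward the rack's +y; about 2 N, stays where left. Its face, a grey bar across all slots, 12 to 36 mm over the worktop, is at rack y = -46 mm + value; with 86 mm wide adapters held against the fixed stop it reads 0.045. Starts at 0 to 0.015.
- stop_grip (a point): Top centre of the end stop's ribbed grey grip block, 45 mm above the worktop: 34 (rack x) by 12 (rack y) mm, 30 mm high, on a steel tongue 62 mm outward (rack -y) of the end stop's face; moves with the end stop.
- oil_bottle: Small brown dropper bottle with black cap, 28 mm diameter, 66 mm high, loose, behind the work; origin: centre of its underside. Leave it standing.
- cup: White specimen cup with cap, 38 mm diameter, 53 mm high, loose, left of the work; origin: centre of its underside. Leave it standing.

How it is judged:
By the outcome, as a careful person would: the job done as asked, in the order asked, and still so for the second after the job is handed in, with the robot touching nothing.
It also fails if it takes over 58 s, if anything falls off the work surface, if the arm or the gripper's body presses on something with over 40 N, if the wrist force passes 120 N, or if a joint passes its speed limit or range.

## Working session

There is one attempt and no reset: what is moved stays moved. The work goes in short steps, Python scripts to look and compute and a tool call to move; the robot and the scene stay as the last step left them, time stands still between calls to the robot, and variables do not carry over. Pictures are saved under pics/ and viewed, at most 10 in all, crops included, and the job is handed in when it is done.

Besides the shell and the picture viewer there is one more tool, called after "Emit:" as a command line: name --argument value ..., lists and objects as JSON in quotes. jog_arm: Moves the arm, as the interface text tells. Shift numbers are shares of 0.06 m and turn numbers shares of 0.1 rad, none past 1 either way. Its arguments: {"type":"object","properties":{"commands":{"type":"array","items":{"type":"number"}},"newtons":{"type":"number"}},"required":["commands"]}

```bash
mkdir -p pics; cat > h.py <<'E'
import numpy as np, cv2
from station import ctrl, eyes, job, nets
from scipy.spatial.transform import Rotation as R
def cloud(im):
    K=im["K"];z=im["z_map"];v,u=np.mgrid[0:400,0:640]
    P=np.stack([(u-K[0,2])/K[0,0]*z,-(v-K[1,2])/K[1,1]*z,-z],-1)
    T=im["cam_to_world"];W=P@T[:3,:3].T+T[:3,3];W[z==0]=np.nan
    return W
def save(n,img,s=1.25): cv2.imwrite("pics/"+n+".png",cv2.resize(img[:,:,::-1],None,fx=s,fy=s))
E
python3 - <<'E'
from h import *
o=ctrl.get_obs();print(o["t"],o["tool_pos"],o["tool_rot"],o["opening"],ctrl.tcp_to_grasp)
for c in ["scene","side"]:
    im=eyes.get_image(c);save(c+"0",im["image"]);W=cloud(im);np.savez(c+"0.npz",W=W,**im)
    print(c,im["K"].tolist(),im["cam_to_world"].round(3).tolist())
    for n in ["adapter","tip_box","rack","filed_slides","filed_dish","end_stop","stop_grip","oil_bottle","cup"]:
        for d in nets.silhouettes(c,n)[:3]:
            p=W[d["mask"]];p=p[~np.isnan(p[:,0])]
            if len(p): print(n,round(d["p"],2),d["bbox"],np.percentile(p,[2,50,98],axis=0).round(3).tolist())
E
```

```text
0.0 [ 0.22223459 -0.58349251  0.23005469] [-3.08776482e+00 -5.67930364e-01  1.94963974e-04] 0.08568387049333456 -0.0187
scene [[435.30767946313534, 0.0, 320.11749426806773], [0.0, 435.30767946313534, 201.37149611384956], [0.0, 0.0, 1.0]] [[0.414, 0.389, -0.823, -0.432], [-0.91, 0.164, -0.38, -0.555], [-0.013, 0.907, 0.422, 0.563], [0.0, 0.0, 0.0, 1.0]]
adapter 0.96 [261.0, 185.3, 296.8, 233.4] [[0.423, -0.064, 0.005], [0.467, -0.021, 0.062], [0.5, 0.022, 0.106]]
tip_box 0.59 [266.7, 193.4, 315.1, 229.3] [[0.474, -0.083, -0.001], [0.49, -0.058, 0.038], [0.667, 0.021, 0.073]]
rack 0.94 [333.1, 220.6, 417.8, 275.1] [[0.369, -0.39, 0.003], [0.443, -0.318, 0.011], [0.547, -0.209, 0.047]]
rack 0.36 [262.4, 186.7, 298.2, 235.2] [[0.423, -0.066, 0.002], [0.468, -0.017, 0.06], [0.505, 0.039, 0.107]]
filed_slides 0.56 [337.6, 203.7, 376.2, 260.0] [[0.385, -0.3, 0.012], [0.394, -0.258, 0.088], [0.404, -0.219, 0.137]]
filed_dish 0.63 [346.2, 185.6, 382.2, 229.6] [[0.502, -0.279, 0.001], [0.512, -0.24, 0.107], [0.631, -0.197, 0.138]]
end_stop 0.59 [384.0, 225.1, 420.6, 263.7] [[0.39, -0.387, 0.01
[... 957 characters left out ...]
ed_slides 0.71 [281.9, 221.9, 380.7, 305.3] [[0.394, -0.392, 0.002], [0.468, -0.325, 0.017], [0.554, -0.2, 0.052]]
filed_slides 0.6 [276.4, 215.1, 305.5, 273.7] [[0.387, -0.302, 0.001], [0.399, -0.266, 0.085], [0.457, -0.13, 0.139]]
filed_dish 0.92 [322.8, 190.9, 348.9, 253.1] [[0.505, -0.279, 0.019], [0.514, -0.236, 0.103], [0.525, -0.197, 0.139]]
end_stop 0.73 [302.9, 250.0, 359.4, 289.5] [[0.397, -0.389, 0.015], [0.475, -0.332, 0.028], [0.545, -0.309, 0.045]]
stop_grip 0.93 [300.1, 247.3, 363.2, 292.5] [[0.396, -0.39, 0.012], [0.474, -0.332, 0.027], [0.544, -0.307, 0.046]]
oil_bottle 0.55 [370.8, 190.3, 378.9, 213.8] [[0.683, -0.147, 0.004], [0.691, -0.141, 0.034], [0.705, -0.129, 0.066]]
```

```bash
python3 - <<'E'
from h import *
a=np.load("scene0.npz");b=np.load("side0.npz")
A=cv2.resize(a["image"][160:290,190:430],(800,433));save("crop_s",A,1)
B=cv2.resize(b["image"][150:310,250:410],(600,600),interpolation=cv2.INTER_CUBIC);save("crop_d",B,1)
E
```

```text
(no output)
```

View pics/crop_s.png

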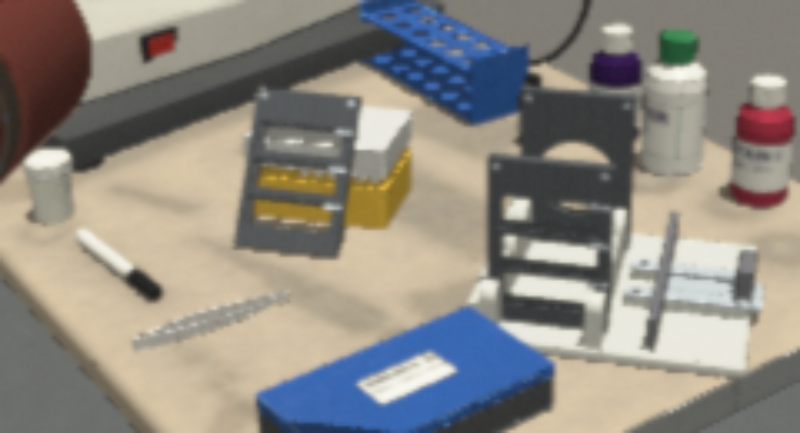

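View pics/crop_d.png

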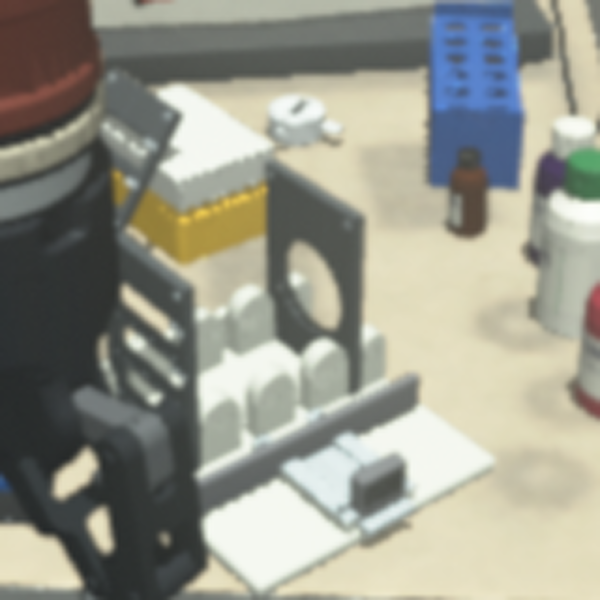

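The loose plate leans on the tip box (scene crop, about 300,170). The three-window filed adapter is in the near slot (550,250) and the dish one is in the far slot (580,150). The end stop is drawn back, with its grip at (745,270). Next I'll fit the planes.

```bash
cat >> h.py <<'E'
def plane(p,it=6,tol=.004):
    p=p[~np.isnan(p[:,0])];best=None;rng=np.random.default_rng(0)
    for _ in range(300):
        q=p[rng.choice(len(p),3,False)];n=np.cross(q[1]-q[0],q[2]-q[0]);n/=np.linalg.norm(n)+1e-12
        k=abs((p-q[0])@n)<tol
        if best is None or k.sum()>best.sum(): best=k
    for _ in range(it):
        c=p[best].mean(0);n=np.linalg.svd(p[best]-c)[2][2];best=abs((p-c)@n)<tol
    return c,n*np.sign(n[np.argmax(abs(n))]),p[best]
def fit(p,lab):
    c,n,q=plane(p)
    y=np.cross([0,0,1],n);y/=np.linalg.norm(y);z=np.cross(n,y)
    s=(q-c)@np.stack([y,z],1)
    rect=cv2.minAreaRect(s.astype(np.float32)*1000)
    e=np.percentile(s,[.5,99.5],axis=0)
    m=e.mean(0)
    print(lab,len(q),"c",c.round(4),"n",n.round(3),"yaw",round(np.degrees(np.arctan2(n[1],n[0])),2),"ext mm",(e*1000).round(1).tolist(),"mid",(c+m[0]*y+m[1]*z).round(4),"top",(c+m[0]*y+e[1,1]*z).round(4),"bot",(c+m[0]*y+e[0,1]*z).round(4),"rect",[np.round(r,1) for r in rect])
    return c,n,q
E
python3 - <<'E'
from h import *
def box(W,lo,hi):
    p=W.reshape(-1,3);return p[np.all((p>lo)&(p<hi),1)]
for c in ["scene","side"]:
    W=np.load(c+"0.npz")["W"]
    print(c)
    fit(box(W,[.375,-.32,.06],[.42,-.18,.16]),"slides")
    fit(box(W,[.495,-.3,.06],[.54,-.18,.16]),"dish")
    p=box(W,[.40,-.09,.006],[.56,.05,.13])
    fit(p,"adapter")
    g=box(W,[.38,-.345,.02],[.56,-.29,.045]);print("bar n",len(g));fit(g,"bar") if len(g)>30 else 0
    g=box(W,[.40,-.42,.03],[.53,-.35,.06]);print("grip",len(g),np.percentile(g,[2,50,98],axis=0).round(4).tolist())
    g=box(W,[.40,-.42,.042],[.53,-.35,.06]);print("griptop",len(g),g.mean(0).round(4),g.min(0).round(4),g.max(0).round(4))
    g=box(W,[.41,-.32,.045],[.49,-.18,.058]);print("teeth tops",len(g)); 
    for q in (g[g[:,0]<.455],g[g[:,0]>=.455]):
        if len(q): print(q.mean(0).round(4),q.min(0).round(4),q.max(0).round(4))
E
```

```text
scene
slides 718 c [ 0.394  -0.2601  0.1091] n [0.984 0.177 0.027] yaw 10.17 ext mm [[-41.8, -48.3], [42.6, 29.2]] mid [ 0.3942 -0.2596  0.0996] top [ 0.3931 -0.2598  0.1383] bot [ 0.3952 -0.2595  0.0609] rect [array([ 0.5, -9.4]), array([78.8, 84.8]), np.float64(89.8)]
dish 641 c [ 0.5119 -0.2396  0.1116] n [ 0.984  0.179 -0.008] yaw 10.33 ext mm [[-40.2, -48.6], [45.5, 26.8]] mid [ 0.5114 -0.237   0.1007] top [ 0.5117 -0.2369  0.1384] bot [ 0.5111 -0.237   0.063 ] rect [array([  2.6, -11.4]), array([86.7, 77.3]), np.float64(0.8)]
adapter 865 c [ 0.4647 -0.0219  0.0602] n [ 0.811  0.123 -0.572] yaw 8.63 ext mm [[-42.9, -66.6], [44.4, 58.1]] mid [ 0.4622 -0.0215  0.0567] top [ 0.4974 -0.0162  0.1078] bot [ 0.4269 -0.0269  0.0056] rect [array([ 1. , -4.8]), array([127.1,  88.9]), np.float64(89.0)]
bar n 244
bar 144 c [ 0.4588 -0.3245  0.0327] n [-0.165  0.901 -0.402] yaw 100.39 ext mm [[-89.0, -14.9], [71.5, 5.8]] mid [ 0.4677 -0.3247  0.0285] top [ 0.467  -0.3206  0.038 ] bot [ 0.4685 -0.3288  0.0191] rect [array([-8.9, -4.8]), array([161.5,  21.1]), np.float64(0.1)]
grip 63 [[0.4626
[... 1065 characters left out ...]
07] rect [array([-14.4,  -4.8]), array([125.2,  93.4]), np.float64(0.5)]
bar n 686
bar 467 c [ 0.4677 -0.3236  0.0304] n [-0.182  0.978 -0.107] yaw 100.52 ext mm [[-83.4, -10.3], [76.8, 8.3]] mid [ 0.471  -0.3231  0.0294] top [ 0.4708 -0.3221  0.0387] bot [ 0.4712 -0.3241  0.0202] rect [array([-3.1, -0.5]), array([ 19.8, 161.6]), np.float64(89.7)]
grip 142 [[0.4647, -0.3868, 0.0303], [0.4792, -0.3821, 0.0418], [0.4975, -0.3724, 0.0464]]
griptop 69 [ 0.4809 -0.3794  0.0445] [ 0.4656 -0.3874  0.0421] [ 0.4977 -0.3694  0.047 ]
teeth tops 164
[ 0.4316 -0.2738  0.0493] [ 0.4105 -0.2982  0.0453] [ 0.4546 -0.2035  0.0539]
[ 0.4698 -0.2461  0.0496] [ 0.455  -0.2888  0.045 ] [ 0.4897 -0.1965  0.0541]
```

Emit:
jog_arm --commands '[0.69,-0.585,-0.03,0,0,0,24,0.69,-0.585,-0.03,0,0,0,24,0.69,-0.585,-0.03,0,0,0,24,0.69,-0.585,-0.03,0,0,0,24,0.69,-0.585,-0.03,0,0,0,24,0.69,-0.585,-0.03,0,0,0,24,0.69,-0.585,-0.03,0,0,0,24,0.69,-0.585,-0.03,0,0,0,24,0.69,-0.585,-0.03,0,0,0,24,0.69,-0.585,-0.03,0,0,0,24,0.69,-0.585,-0.03,0,0,0,24,0.69,-0.585,-0.03,0,0,0,24,0,0,0,0,0,-0.97,24,0,0,0,0,0,-0.97,24,0,0,0,0,0,-0.97,24,0,0,0,0,0,-0.97,24,0,0,0,0,0,-0.97,24,0,0,0,0,0,-0.97,24,0,0,0,0,0,-0.97,24,0,0,0,0,0,-0.97,24]' --newtons 30

```text
t: 3.5
tool_pos: [0.5368, -0.0137, 0.253]
tool_rot: [2.642, 1.699, 0.0]
contact_force: [-0.7, 0.1, -0.6]
opening: 0.0242
grip_force: 0.0
```

Emit:
jog_arm --commands '[0,0,0,0,0,-0.97,24,0,0,0,0,0,-0.97,24,0,0,0,0,0,-0.97,24,0,0,0,0,0,-0.97,24,0,0,0,0,0,-0.97,24,0,0,0,0,0,-0.97,24,0,0,0,1,0,0,24,0,0,0,1,0,0,24,0,0,0,1,0,0,24,0,0,0,1,0,0,24,0,0,0,1,0,0,24,0,0,0,1,0,0,24,0,0,0,0.1,0,0,24,0,0,0,0,0,0,24]'

```text
t: 5.25
tool_pos: [0.5368, -0.0137, 0.2529]
tool_rot: [-1.742, -2.028, 0.637]
contact_force: [0.0, -0.0, -0.7]
opening: 0.0243
grip_force: 0.0
```

```bash
cat >> h.py <<'E'
def wcloud(im):
    K=im["K"];z=im["z_map"];v,u=np.mgrid[0:400,0:640]
    a=(u-K[0,2])/K[0,0];b=(v-K[1,2])/K[1,1];r=np.hypot(a,b)+1e-9;t=np.tan(np.minimum(r,1.5))/r
    P=np.stack([a*t*z,-b*t*z,-z],-1);T=im["cam_to_world"];W=P@T[:3,:3].T+T[:3,3];W[(z==0)|(r>1.3)]=np.nan
    return W
def box(W,lo,hi):
    p=W.reshape(-1,3);return p[np.all((p>lo)&(p<hi),1)]
def pose():
    o=ctrl.get_obs();Rm=R.from_rotvec(o["tool_rot"]).as_matrix()
    print("t",o["t"],"p",o["tool_pos"].round(4),"x",Rm[:,0].round(3),"y",Rm[:,1].round(3),"z",Rm[:,2].round(3),"open",round(o["opening"],4),"F",o["contact_force"].round(1),"q",o["q"].round(2));return o,Rm
E
python3 - <<'E'
from h import *
pose()
im=eyes.get_image("wrist");save("w1",im["image"]);W=wcloud(im);np.savez("w1.npz",W=W,**im);print(im["cam_to_world"].round(3).tolist(),im["K"][0])
for d in nets.silhouettes("wrist","adapter")[:2]:
    print(d["p"],d["bbox"]);fit(W[d["mask"]],"adapter")
im=eyes.get_image("scene");W=cloud(im)
for d in nets.silhouettes("scene","adapter")[:1]:
    print(d["p"],d["bbox"]);fit(W[d["mask"]],"scene adapter")
E
```

```text
t 5.25 p [ 0.5368 -0.0137  0.2529] x [-0.15   0.989  0.   ] y [ 0.811  0.123 -0.572] z [-0.565 -0.086 -0.82 ] open 0.0243 F [ 0.  -0.  -0.7] q [-0.09  0.23  1.46 -0.15  2.04 -0.27]
[[0.811, -0.326, 0.486, 0.605], [0.123, 0.907, 0.403, 0.08], [-0.572, -0.267, 0.776, 0.371], [0.0, 0.0, 0.0, 1.0]] [309.70691629   0.         317.79329512]
0.78 [355.2, 129.2, 381.3, 226.9]
adapter 1719 c [ 0.4749 -0.0158  0.0767] n [ 0.804  0.127 -0.581] yaw 9.0 ext mm [[-44.8, -86.9], [40.7, 41.0]] mid [ 0.462  -0.0199  0.058 ] top [ 0.4987 -0.0141  0.11  ] bot [ 0.4254 -0.0257  0.0059] rect [array([ -2.5, -26.2]), array([135.3,  86.8]), np.float64(89.8)]
0.17 [332.1, 325.0, 354.1, 352.8]
adapter 383 c [ 0.5126 -0.2088  0.1266] n [0.974 0.22  0.061] yaw 12.72 ext mm [[-28.4, -18.5], [16.9, 13.2]] mid [ 0.5141 -0.2143  0.1239] top [ 0.5131 -0.2145  0.1398] bot [ 0.515  -0.2141  0.1081] rect [array([-7.1, -2.7]), array([33.7, 47.8]), np.float64(86.9)]
0.63 [260.7, 186.2, 297.5, 237.5]
scene adapter 917 c [ 0.463  -0.0222  0.0577] n [ 0.812  0.133 -0.568] yaw 9.29 ext mm [[-42.8, -66.3], [44.3, 60.9]] mid [ 0.4613 -0.0217  0.0555] top [ 0.497  -0.0159  0.1078] bot [ 0.4257 -0.0275  0.0032] rect [array([ 1.1, -2.5]), array([ 88.6, 128. ]), np.float64(0.1)]
```

View pics/w1.png

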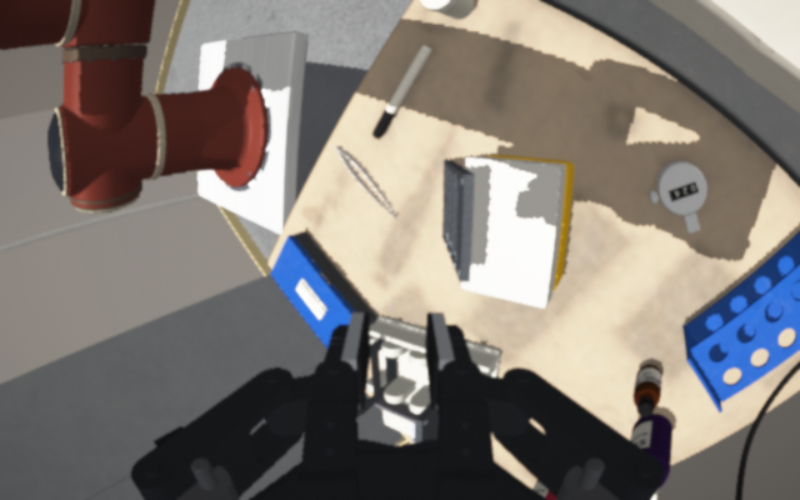

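The wrist view shows the plate edge-on at (458,215) on the tip box (515,230). The wrist and scene fits agree to within 2 mm, so I'll approach along the plate.

Emit:
jog_arm --commands '[0.07,0.9,0,0,0,0,18,0,0,0.75,0,0,0,18,0,0,0.75,0,0,0,18,0,0,0.3,0,0,0,18,0,0,0.3,0,0,0,18,0,0,0.2,0,0,0,18,0,0,0.15,0,0,0,18,0,0,0.1,0,0,0,18,0,0,0.1,0,0,0,18,0,0,0.1,0,0,0,18,0,0,0,0,0,0,18]'

```text
t: 6.82
tool_pos: [0.486, -0.0171, 0.0863]
tool_rot: [-1.741, -2.026, 0.639]
contact_force: [0.5, 0.3, -0.0]
opening: 0.0182
grip_force: 0.0
```

```bash
python3 - <<'E'
from h import *
pose()
im=eyes.get_image("wrist");W=wcloud(im)
save("w2",cv2.resize(im["image"][120:400,180:480],(640,597)),1)
E
```

```text
t 6.825 p [ 0.486  -0.0171  0.0863] x [-0.15   0.989  0.   ] y [ 0.81   0.123 -0.574] z [-0.567 -0.086 -0.819] open 0.0182 F [ 0.5  0.3 -0. ] q [-0.1   0.28  1.7  -0.15  1.75 -0.24]
```

View pics/w2.png

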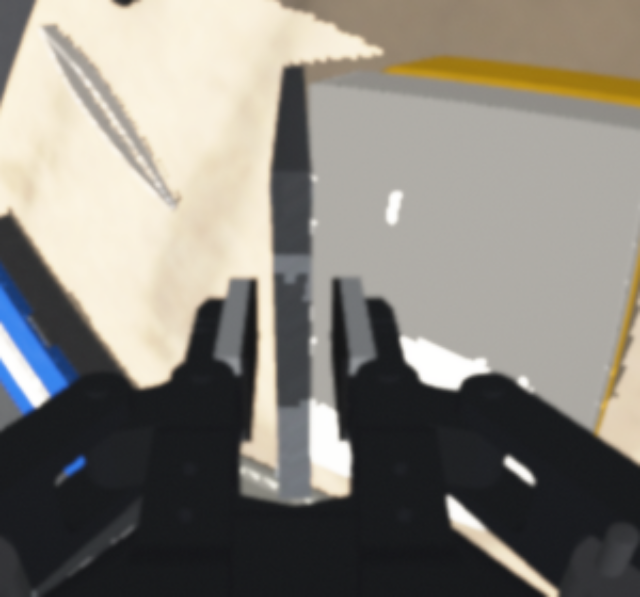

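The plate sits centred between the pads (plate x≈292, pads at 258 and 333). Closing now.

Emit:
jog_arm --commands '[0,0,0,0,0,0,4,0,0,0,0,0,0,4,0,0,0,0,0,0,4,0,0,0,0,0,0,4,0,0,0,0,0,0,4,0,-0.1,-0.05,0,0,0,4,0,-0.2,-0.2,0,0,0,4,0,-0.3,-0.3,0,0,0,4]' --newtons 60

```text
t: 7.88
tool_pos: [0.4757, -0.0186, 0.135]
tool_rot: [-1.742, -2.027, 0.638]
contact_force: [0.2, -0.1, -1.6]
opening: 0.0067
grip_force: 60.9
```

Emit:
jog_arm --commands '[0,-0.4,-0.58,0,0,0,4,0,-0.4,-0.58,0,0,0,4,0,-0.4,-0.58,0,0,0,4,0,-0.4,-0.58,0,0,0,4,0,0,0,-1,0,0,4,0,0,0,-1,0,0,4,0,0,0,-1,0,0,4,0,0,0,-1,0,0,4,0,0,0,-1,0,0,4,0,0,0,-1,0,0,4,0,0,0,-0.11,0,0,4,0,0,0,0,0,-0.3,4,0,0,0,0,0,0,4]'

```text
t: 9.5
tool_pos: [0.4773, -0.0185, 0.3034]
tool_rot: [-2.011, -2.413, -0.0]
contact_force: [-0.4, -0.2, -2.8]
opening: 0.0069
grip_force: 60.9
```

```bash
python3 - <<'E'
from h import *
o,Rm=pose()
im=eyes.get_image("wrist");W=wcloud(im);np.savez("w3.npz",W=W,**im)
save("w3",im["image"])
im=eyes.get_image("scene");W=cloud(im);np.savez("s3.npz",W=W,**im)
p=o["tool_pos"]
fit(box(W,p+[-.06,-.06,-.12],p+[.06,.06,.0]),"held scene")
for c in ["scene","side"]:
    W=W if c=="scene" else cloud(eyes.get_image(c))
    fit(box(W,[.375,-.32,.06],[.42,-.18,.16]),c+"slides");fit(box(W,[.495,-.3,.06],[.54,-.18,.16]),c+"dish")
W=cloud(im)
E
```

```text
t 9.5 p [ 0.4773 -0.0185  0.3034] x [-0.181  0.984  0.   ] y [ 0.984  0.181 -0.   ] z [-0.  0. -1.] open 0.0069 F [-0.4 -0.2 -2.8] q [-0.19 -0.34  1.85  0.    1.63 -0.38]
held scene 765 c [ 0.4744 -0.0195  0.2462] n [ 0.983  0.182 -0.004] yaw 10.48 ext mm [[-43.3, -47.6], [43.4, 56.8]] mid [ 0.4744 -0.0195  0.2508] top [ 0.4746 -0.0194  0.303 ] bot [ 0.4742 -0.0195  0.1986] rect [array([0.3, 4.5]), array([105.3,  87.5]), np.float64(90.0)]
sceneslides 727 c [ 0.3941 -0.2604  0.1092] n [0.983 0.184 0.024] yaw 10.61 ext mm [[-41.3, -48.2], [42.8, 29.0]] mid [ 0.3942 -0.2597  0.0996] top [ 0.3933 -0.2599  0.1382] bot [ 0.3951 -0.2595  0.061 ] rect [array([ 0.7, -9.7]), array([79.4, 84.9]), np.float64(89.6)]
scenedish 639 c [ 0.5118 -0.2394  0.1115] n [ 0.983  0.181 -0.003] yaw 10.44 ext mm [[-40.3, -48.8], [45.1, 27.0]] mid [ 0.5113 -0.237   0.1007] top [ 0.5114 -0.237   0.1386] bot [ 0.5112 -0.237   0.0628] rect [array([  2.5, -11.6]), array([86. , 78.4]), np.float64(0.9)]
sideslides 549 c [ 0.3962 -0.2614  0.1081] n [0.983 0.181 0.024] yaw 10.45 ext mm [[-41.4, -47.7], [46.4, 31.4]] mid [ 0.3959 -0.2589  0.0999] top [ 0.395  -0.2591  0.1395] bot [ 0.3969 -0.2588  0.0604] rect [array([ 3.1, -7.5]), array([90.6, 80.7]), np.float64(0.3)]
sidedish 589 c [ 0.5137 -0.2402  0.109 ] n [0.982 0.188 0.004] yaw 10.81 ext mm [[-40.6, -47.8], [47.0, 30.6]] mid [ 0.5131 -0.237   0.1004] top [ 0.5129 -0.237   0.1396] bot [ 0.5132 -0.237   0.0612] rect [array([ 3. , -8.2]), array([80.2, 88.8]), np.float64(89.1)]
```

View pics/w3.png

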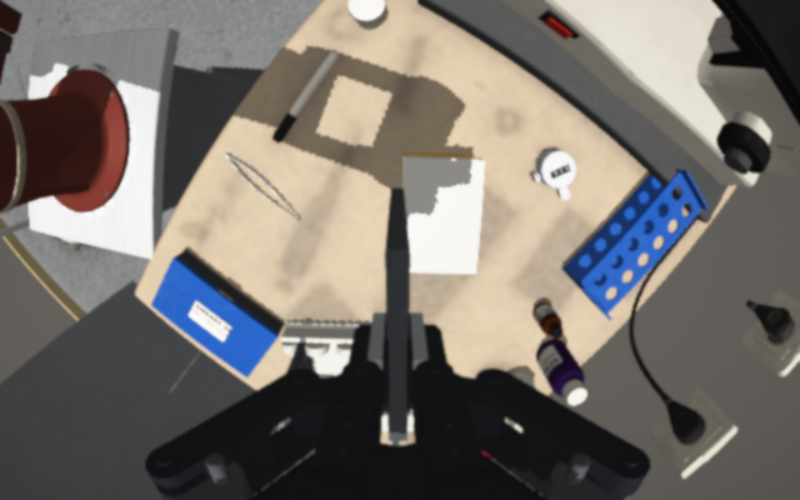

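The plate hangs vertical and its yaw matches the rack. Now I'll move it above the slot and partway down, staying above the teeth.

Emit:
jog_arm --commands '[-0.736,-0.277,0,0,0,0,4,-0.736,-0.277,0,0,0,0,4,-0.736,-0.277,0,0,0,0,4,-0.736,-0.277,0,0,0,0,4,-0.736,-0.277,0,0,0,0,4,0,0,0,0,0,0,4,0,0,0.5,0,0,0,4,0,0,0.5,0,0,0,4,0,0,0.5,0,0,0,4,0,0,0.3,0,0,0,4,0,0,0,0,0,0,4]'

```text
t: 11.02
tool_pos: [0.4347, -0.2496, 0.1939]
tool_rot: [-2.009, -2.412, -0.001]
contact_force: [0.1, 0.4, -0.7]
opening: 0.0069
grip_force: 60.8
```

```bash
cat > chk.py <<'E'
from h import *
o,Rm=pose();n=np.array([.9835,.181,0]);t=np.array([-.181,.9835,0])
print("tcp n,t",o["tool_pos"]@n,o["tool_pos"]@t)
p=o["tool_pos"]
for c in ["scene","side","wrist"]:
    im=eyes.get_image(c);W=(wcloud if c=="wrist" else cloud)(im);np.savez(c+"4.npz",W=W,**im)
    q=W.reshape(-1,3);q=q[~np.isnan(q[:,0])]
    for lab,n0,z0,z1 in [("slides",.342,.06,.145),("held",.381,p[2]-.11,p[2]-.035),("dish",.461,.06,.145)]:
        r=q[(abs(q@n-n0)<.012)&(abs(q@t+.326)<.06)&(q[:,2]>z0)&(q[:,2]<z1)]
        if len(r)<40: print(c,lab,len(r));continue
        cc,nn,k=plane(r,tol=.003)
        e=np.percentile(k@t,[1,99]);m=cc+t*(e.mean()-cc@t)
        print(c,lab,len(k),"n",nn.round(3),"face",round(m@n,4),"z",m[2].round(3),"t ext",e.round(4),"zext",np.percentile(k[:,2],[1,99]).round(4))
E
python3 chk.py
```

```text
t 11.025 p [ 0.4347 -0.2496  0.1939] x [-0.181  0.984  0.003] y [ 0.984  0.181 -0.001] z [-0.002  0.002 -1.   ] open 0.0069 F [ 0.1  0.4 -0.7] q [-0.67 -0.22  1.93  0.    1.43 -0.85]
tcp n,t 0.38234599582796863 -0.32413160789240997
scene slides 675 n [0.982 0.188 0.016] face 0.3405 z 0.11 t ext [-0.3687 -0.2848] zext [0.0622 0.1381]
scene held 259 n [ 0.983  0.18  -0.036] face 0.3795 z 0.137 t ext [-0.3673 -0.2809] zext [0.098  0.1587]
scene dish 306 n [0.984 0.18  0.002] face 0.46 z 0.11 t ext [-0.3685 -0.2831] zext [0.0635 0.1387]
side slides 504 n [0.983 0.183 0.021] face 0.342 z 0.108 t ext [-0.3698 -0.2829] zext [0.0616 0.1388]
side held 393 n [ 0.985  0.172 -0.026] face 0.3817 z 0.123 t ext [-0.3692 -0.2822] zext [0.0926 0.1572]
side dish 560 n [ 0.983  0.183 -0.002] face 0.4615 z 0.109 t ext [-0.3692 -0.2838] zext [0.0624 0.1393]
wrist slides 1987 n [0.983 0.185 0.014] face 0.3464 z 0.118 t ext [-0.3675 -0.2823] zext [0.0627 0.1399]
wrist held 204 n [-0.171  0.985 -0.007] face 0.3828 z 0.13 t ext [-0.2832 -0.2819] zext [0.0929 0.1584]
wrist dish 2731 n [ 0.983  0.18  -0.017] face 0.4598 z 0.117 t ext [-0.3672 -0.2822] zext [0.0635 0.1397]
```

```bash
python3 - <<'E'
from h import *
n=np.array([.9835,.181,0]);t=np.array([-.181,.9835,0])
for c in ["scene","side","wrist"]:
    W=np.load(c+"4.npz")["W"];q=W.reshape(-1,3);q=q[~np.isnan(q[:,0])]
    q=q[(q@t>-.385)&(q@t<-.255)&(q[:,2]>.039)&(q[:,2]<.057)]
    N=q@n
    for c0 in [.3605,.4005,.4405]:
        k=abs(N-c0)<.018;m=q[k];M=N[k]
        from scipy.optimize import least_squares
        if len(m)<15: print(c,c0,len(m));continue
        # surface only: drop interior points (comb end faces)
        r=np.hypot(M-c0,m[:,2]-.038);s=r>.0115;
        f=least_squares(lambda x:np.hypot(M[s]-x[0],m[s,2]-x[1])-.0145,[c0,.038],loss="soft_l1",f_scale=.001)
        print(c,c0,s.sum(),f.x.round(4),"t",np.percentile(m@t,[5,95]).round(3))
    # held plate tilt
    q=W.reshape(-1,3);q=q[~np.isnan(q[:,0])];N=q@n;k=(abs(N-.3805)<.008)&(abs(q@t+.325)<.04)
    for z in np.arange(.085,.175,.015):
        a=N[k&(abs(q[:,2]-z)<.0075)]
        if len(a)>8: print("  z",round(z,3),len(a),np.percentile(a,[10,50,90]).round(4))
E
```

```text
scene 0.3605 57 [0.3574 0.0476] t [-0.363 -0.29 ]
scene 0.4005 18 [0.4015 0.0369] t [-0.367 -0.287]
scene 0.4405 46 [0.4425 0.0374] t [-0.367 -0.282]
  z 0.13 152 [0.3771 0.3796 0.3828]
  z 0.145 60 [0.3776 0.3806 0.3834]
  z 0.16 169 [0.3774 0.38   0.3835]
side 0.3605 123 [0.3568 0.0409] t [-0.368 -0.287]
side 0.4005 71 [0.4027 0.0378] t [-0.367 -0.286]
side 0.4405 63 [0.443  0.0376] t [-0.368 -0.29 ]
  z 0.1 106 [0.3797 0.3806 0.3826]
  z 0.115 89 [0.3806 0.3832 0.387 ]
  z 0.13 80 [0.3799 0.3812 0.3838]
  z 0.145 91 [0.3806 0.3837 0.3868]
  z 0.16 73 [0.3796 0.3812 0.3834]
wrist 0.3605 767 [0.3623 0.0385] t [-0.364 -0.278]
wrist 0.4005 667 [0.403  0.0383] t [-0.364 -0.277]
wrist 0.4405 695 [0.4431 0.0383] t [-0.365 -0.277]
```

The wrist camera shows the slot centre at n=0.3830 and the plate at about 0.3825. I'll shift it 0.4 mm and lower gently.

Emit:
jog_arm --commands '[0,0.01,0,0,0,0,4,0,0,0.1,0,0,0,4,0,0,0.1,0,0,0,4,0,0,0.1,0,0,0,4,0,0,0.1,0,0,0,4,0,0,0.1,0,0,0,4,0,0,0.1,0,0,0,4,0,0,0.1,0,0,0,4,0,0,0,0,0,0,4]'

```text
t: 12.3
tool_pos: [0.4354, -0.2503, 0.1526]
tool_rot: [-2.011, -2.413, -0.001]
contact_force: [-0.4, 0.3, -0.6]
opening: 0.0067
grip_force: 60.9
```

```bash
python3 chk.py
```

```text
t 12.3 p [ 0.4354 -0.2503  0.1526] x [-0.18   0.984  0.001] y [0.984 0.18  0.   ] z [-0.     0.001 -1.   ] open 0.0067 F [-0.4  0.3 -0.6] q [-0.67 -0.18  1.97  0.    1.35 -0.85]
tcp n,t 0.38296459740978334 -0.3249620313703313
scene slides 665 n [0.983 0.18  0.022] face 0.3404 z 0.11 t ext [-0.3687 -0.2846] zext [0.0633 0.1383]
scene held 139 n [ 0.985  0.17  -0.013] face 0.3796 z 0.064 t ext [-0.3686 -0.2885] zext [0.0475 0.1129]
scene dish 224 n [ 0.982  0.187 -0.   ] face 0.46 z 0.102 t ext [-0.3684 -0.2828] zext [0.0615 0.1366]
side slides 509 n [0.983 0.182 0.017] face 0.3421 z 0.108 t ext [-0.3695 -0.283 ] zext [0.0614 0.1396]
side held 278 n [ 0.984  0.175 -0.021] face 0.3817 z 0.08 t ext [-0.3695 -0.2835] zext [0.0496 0.1171]
side dish 559 n [ 0.983  0.184 -0.001] face 0.4615 z 0.109 t ext [-0.3692 -0.2832] zext [0.0626 0.1394]
wrist slides 3085 n [0.983 0.185 0.01 ] face 0.3465 z 0.117 t ext [-0.3669 -0.2823] zext [0.0625 0.1398]
wrist held 323 n [-0.193  0.981 -0.007] face 0.3809 z 0.074 t ext [-0.2856 -0.2803] zext [0.043 0.116]
wrist dish 4251 n [ 0.983  0.181 -0.013] face 0.4597 z 0.117 t ext [-0.3674 -0.2822] zext [0.0632 0.1397]
```

Emit:
jog_arm --commands '[0,0.005,0,-0.1,0,0,4,0,0,0.05,0,0,0,4,0,0,0.08,0,0,0,4,0,0,0.08,0,0,0,4,0,0,0.08,0,0,0,4,0,0,0,0,0,0,4]'

```text
t: 13.2
tool_pos: [0.4359, -0.2501, 0.1352]
tool_rot: [2.008, 2.409, 0.013]
contact_force: [0.3, 0.6, -1.2]
opening: 0.0068
grip_force: 60.9
```

```bash
python3 chk.py | grep -v "dish\|slides"; python3 - <<'E'
from h import *
im=eyes.get_image("side");save("sd5",cv2.resize(im["image"][170:310,250:390],(600,600),interpolation=cv2.INTER_CUBIC),1)
E
```

```text
t 13.2 p [ 0.4359 -0.2501  0.1352] x [-0.18   0.984  0.001] y [0.984 0.18  0.01 ] z [ 0.01   0.003 -1.   ] open 0.0068 F [ 0.3  0.6 -1.2] q [-0.67 -0.17  1.99  0.01  1.32 -0.86]
tcp n,t 0.38344634024175317 -0.3249062852238246
scene held 246 n [ 0.986  0.167 -0.017] face 0.3816 z 0.061 t ext [-0.3684 -0.2881] zext [0.0381 0.0894]
side held 230 n [ 0.986  0.166 -0.011] face 0.3829 z 0.062 t ext [-0.3698 -0.2846] zext [0.0318 0.0996]
wrist held 511 n [-0.08   0.614  0.785] face 0.3805 z 0.041 t ext [-0.2922 -0.2732] zext [0.0344 0.0515]
```

View pics/sd5.png

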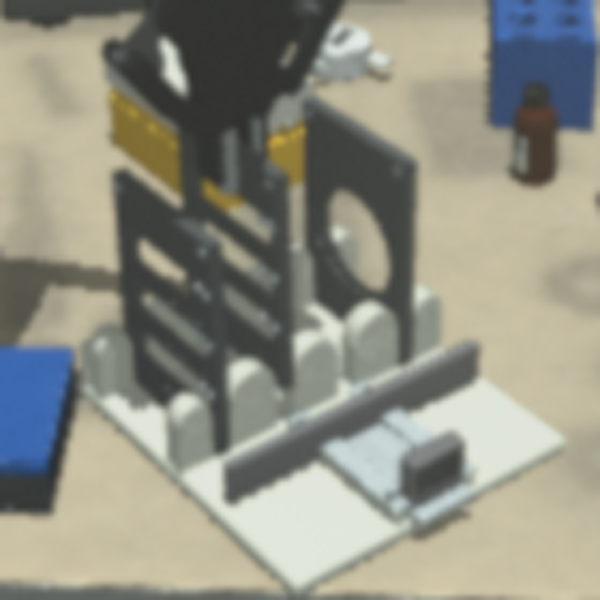

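The plate's lower edge is in the slot between the teeth (around 285,380), with no contact force. I'll keep lowering.

Emit:
jog_arm --commands '[0,0,0.06,0,0,0,4,0,0,0.06,0,0,0,4,0,0,0.06,0,0,0,4,0,0,0.06,0,0,0,4,0,0,0,0,0,0,4]'

```text
t: 14.02
tool_pos: [0.4362, -0.2502, 0.1211]
tool_rot: [2.008, 2.408, 0.013]
contact_force: [-0.2, -0.2, -1.7]
opening: 0.0066
grip_force: 60.9
```

Emit:
jog_arm --commands '[0,0,0.03,0,0,0,4,0,0,0.03,0,0,0,4,0,0,0.03,0,0,0,4,0,0,0,0,0,0,4]'

```text
t: 14.52
tool_pos: [0.4364, -0.2503, 0.116]
tool_rot: [2.007, 2.408, 0.013]
contact_force: [0.2, 0.7, -2.1]
opening: 0.0063
grip_force: 60.9
```

Emit:
jog_arm --commands '[0,0,0.015,0,0,0,4,0,0,0.015,0,0,0,4,0,0,0,0,0,0,4]'

```text
t: 14.9
tool_pos: [0.4364, -0.2503, 0.1143]
tool_rot: [2.007, 2.408, 0.013]
contact_force: [-0.3, 0.3, -2.0]
opening: 0.0066
grip_force: 60.9
```

Emit:
jog_arm --commands '[0,0,0.015,0,0,0,4,0,0,0,0,0,0,4]'

```text
t: 15.15
tool_pos: [0.4367, -0.2506, 0.1141]
tool_rot: [2.007, 2.407, 0.013]
contact_force: [-1.0, -0.1, 1.8]
opening: 0.0067
grip_force: 61.4
```

```bash
python3 chk.py; python3 - <<'E'
from h import *
n=np.array([.9835,.181,0]);t=np.array([-.181,.9835,0])
W=np.load("wrist4.npz")["W"];q=W.reshape(-1,3);q=q[~np.isnan(q[:,0])];N=q@n;T=q@t
for lab,a in (("slides",.3425),("held",.383),("dish",.4635)):
    k=(abs(N-a)<.005)&(T>-.30)&(T<-.278)&(q[:,2]>.11)&(q[:,2]<.17); print(lab,k.sum(),np.percentile(q[k,2],[80,90,95,99]).round(4) if k.sum() else "")
E
```

```text
t 15.15 p [ 0.4367 -0.2506  0.1141] x [-0.18   0.984 -0.001] y [0.984 0.18  0.011] z [ 0.011  0.002 -1.   ] open 0.0067 F [-1.  -0.1  1.8] q [-0.67 -0.14  2.01  0.01  1.27 -0.86]
tcp n,t 0.3841593529617642 -0.32553221286371514
scene slides 681 n [0.983 0.183 0.022] face 0.3406 z 0.11 t ext [-0.3688 -0.2846] zext [0.0622 0.1385]
scene held 275 n [ 0.987  0.158 -0.029] face 0.3813 z 0.034 t ext [-0.3844 -0.2882] zext [0.0084 0.0785]
scene dish 284 n [0.985 0.174 0.011] face 0.4601 z 0.115 t ext [-0.3685 -0.2848] zext [0.0641 0.1386]
side slides 503 n [0.983 0.181 0.018] face 0.342 z 0.109 t ext [-0.3698 -0.283 ] zext [0.0623 0.1393]
side held 170 n [ 0.985  0.171 -0.   ] face 0.3834 z 0.046 t ext [-0.3788 -0.2842] zext [0.0099 0.0784]
side dish 551 n [0.983 0.185 0.003] face 0.4615 z 0.108 t ext [-0.3695 -0.2833] zext [0.0607 0.1395]
wrist slides 4032 n [0.983 0.183 0.003] face 0.3466 z 0.113 t ext [-0.3643 -0.2822] zext [0.063  0.1397]
wrist held 885 n [-0.008  0.008  1.   ] face 0.3762 z 0.011 t ext [-0.3548 -0.2685] zext [0.0082 0.0123]
wrist dish 6587 n [ 0.983  0.181 -0.01 ] face 0.4596 z 0.116 t ext [-0.3665 -0.2822] zext [0.0634 0.1395]
slides 1324 [0.1389 0.1393 0.1395 0.1399]
held 1114 [0.139  0.1393 0.1395 0.14  ]
dish 1638 [0.1386 0.139  0.1393 0.1399]
```

The plate has bottomed (contact force rose 3.8 N) and its top is level with the filed adapters at z = 0.1395. Releasing.

Emit:
jog_arm --commands '[0,0,0,0,0,0,8,0,0,0,0,0,0,12,0,0,0,0,0,0,18,0,0,0,0,0,0,18,0,0,-0.1,0,0,0,18,0,0,-0.2,0,0,0,18,0,0,-0.4,0,0,0,18,0,0,-0.7,0,0,0,18,0,0,-0.7,0,0,0,18,0,0,0,0.1,0,0,18,0,0,0,0,0,0,18]'

```text
t: 16.68
tool_pos: [0.4352, -0.2505, 0.2397]
tool_rot: [2.011, 2.413, 0.001]
contact_force: [-0.6, -0.2, -0.7]
opening: 0.0181
grip_force: 0.0
```

```bash
python3 chk.py; python3 - <<'E'
from h import *
n=np.array([.9835,.181,0]);t=np.array([-.181,.9835,0])
for c in ["scene","side","wrist"]:
    f=np.load(c+"4.npz");W=f["W"];q=W.reshape(-1,3);q=q[~np.isnan(q[:,0])];N=q@n;T=q@t
    g=q[(abs(N-.403)<.03)&(T<-.44)&(T>-.48)&(q[:,2]>.0405)&(q[:,2]<.05)]
    print(c,"grip",len(g),"N",np.percentile(g@n,[2,98]).round(4),"T",np.percentile(g@t,[2,98]).round(4),"z",np.median(g[:,2]).round(4))
    for N0 in (.3625,.403,.443):
        b=q[(abs(N-N0)<.012)&(T<-.37)&(T>-.41)&(q[:,2]>.033)&(q[:,2]<.04)]
        if len(b):print(" bar top",N0,len(b),np.percentile(b@t,[2,98]).round(4))
    if c!="wrist":
        k=(abs(N-.382)<.012)&(abs(T+.326)<.06)&(q[:,2]>.06)&(q[:,2]<.145)
        cc,nn,r=plane(q[k],tol=.003);print(" placed",nn.round(3),(r@n).mean().round(4),np.percentile(r@t,[1,99]).round(4),r[:,2].max().round(4))
E
```

```text
t 16.675 p [ 0.4352 -0.2505  0.2397] x [-0.18   0.984 -0.   ] y [0.984 0.18  0.001] z [ 0.001 -0.    -1.   ] open 0.0181 F [-0.6 -0.2 -0.7] q [-0.67 -0.25  1.88  0.    1.51 -0.85]
tcp n,t 0.38264096804115816 -0.3251783789758314
scene slides 667 n [0.984 0.177 0.03 ] face 0.3406 z 0.109 t ext [-0.3685 -0.2847] zext [0.0626 0.1381]
scene held 141 n [-0.673 -0.122  0.73 ] face 0.3828 z 0.135 t ext [-0.3673 -0.2837] zext [0.1306 0.1385]
scene dish 437 n [0.983 0.181 0.004] face 0.46 z 0.118 t ext [-0.3683 -0.2852] zext [0.0642 0.1388]
side slides 495 n [0.983 0.184 0.019] face 0.3419 z 0.108 t ext [-0.3702 -0.2826] zext [0.0611 0.1392]
side held 147 n [-0.672 -0.129  0.729] face 0.3849 z 0.136 t ext [-0.3694 -0.2814] zext [0.1304 0.1393]
side dish 562 n [0.983 0.183 0.005] face 0.4615 z 0.109 t ext [-0.3689 -0.2827] zext [0.0617 0.1392]
wrist slides 1335 n [0.983 0.185 0.023] face 0.3463 z 0.12 t ext [-0.3672 -0.2822] zext [0.0629 0.14  ]
wrist held 976 n [-0.005 -0.     1.   ] face 0.3841 z 0.139 t ext [-0.3678 -0.2833] zext [0.1369 0.1402]
wrist dish 1854 n [ 0.983  0.181 -0.019] face 0.4598 z 0.118 t ext [-0.3676 -0.2823] zext [0.0636 0.1398]
scene grip 41 N [0.3874 0.4189] T [-0.4647 -0.4537] z 0.0442
 bar top 0.3625 15 [-0.4041 -0.3975]
 bar top 0.403 16 [-0.4041 -0.398 ]
 bar top 0.443 15 [-0.4039 -0.3975]
 placed [0.984 0.176 0.009] 0.3821 [-0.3689 -0.2829] 0.1389
side grip 80 N [0.3882 0.4209] T [-0.4662 -0.4538] z 0.0442
 bar top 0.3625 35 [-0.4049 -0.396 ]
 bar top 0.403 28 [-0.4056 -0.3979]
 bar top 0.443 29 [-0.4052 -0.3975]
 placed [0.984 0.178 0.016] 0.3832 [-0.37   -0.2826] 0.1397
wrist grip 112 N [0.387  0.4024] T [-0.4621 -0.452 ] z 0.0452
 bar top 0.3625 106 [-0.402  -0.3962]
 bar top 0.403 109 [-0.4021 -0.3965]
 bar top 0.443 114 [-0.4022 -0.3964]
```

All three adapters stand seated. The grip block is at N=0.4036, T=-0.4585 along the rack axes. I'll go outside it with the fingers closed, tilting so the wrist camera clears the plates.

Emit:
jog_arm --commands '[-0.75,0.09,0,0,0,0,18,-0.75,0.09,0,0,0,0,18,-0.75,0.09,0,0,0,0,18,-0.75,0.09,0,0,0,0,0,0,0,0,0,0.875,0,0,0,0,0,0,0.875,0,0,0,0,0,0,0.875,0,0,0,0,0,0,0.875,0,0,-0.24,0,0.66,0,0,0,0,-0.24,0,0.66,0,0,0,0,-0.24,0,0.66,0,0,0,0,-0.24,0,0.66,0,0,0,0,0,0,0,0,0,0,0]'

```text
t: 18.45
tool_pos: [0.4862, -0.4204, 0.0653]
tool_rot: [-1.822, -2.184, -0.326]
contact_force: [0.1, 1.0, -0.9]
opening: -0.0001
grip_force: 0.0
```

```bash
python3 - <<'E'
from h import *
n=np.array([.9835,.181,0]);t=np.array([-.181,.9835,0])
o,Rm=pose();p=o["tool_pos"];print("N,T",p@n,p@t)
W=wcloud(eyes.get_image("wrist"));q=W.reshape(-1,3);q=q[~np.isnan(q[:,0])];N=q@n;T=q@t
g=q[(abs(N-.403)<.025)&(T<-.44)&(T>-.475)&(q[:,2]>.0405)&(q[:,2]<.05)]
print(len(g),np.percentile(g@n,[2,98]).round(4),np.percentile(g@t,[2,98]).round(4)) if len(g) else 0
im=eyes.get_image("side");save("sd6",cv2.resize(im["image"][130:330,230:430],(600,600),interpolation=cv2.INTER_CUBIC),1)
E
```

```text
t 18.45 p [ 0.4862 -0.4204  0.0653] x [-0.167  0.921  0.352] y [ 0.984  0.18  -0.004] z [-0.067  0.346 -0.936] open -0.0001 F [ 0.1  1.  -0.9] q [-0.9   0.43  1.49  0.16  1.54 -1.11]
N,T 0.40213364362419746 -0.50146025630333
1177 [0.3877 0.4195] [-0.4648 -0.4521]
```

View pics/sd6.png

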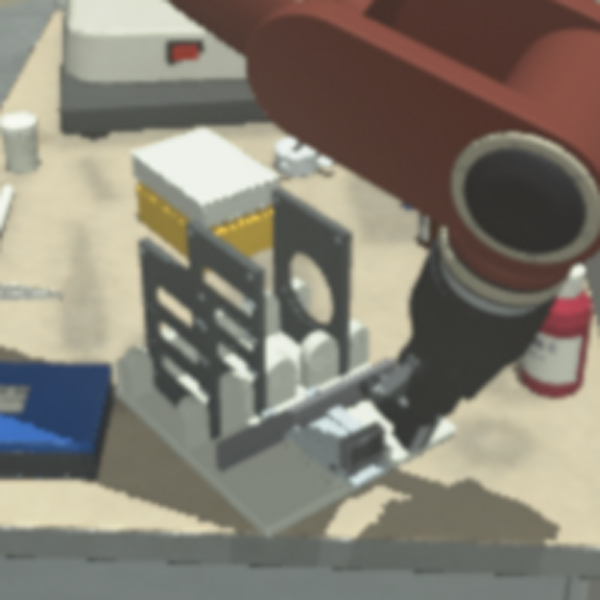

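```bash
python3 - <<'E'
from h import *
im=eyes.get_image("side");T=im["cam_to_world"];K=im["K"]
for P in [(.4862,-.4204,.0653),(.480,-.379,.0445),(.62,-.36,.0)]:
    c=T[:3,:3].T@(np.array(P)-T[:3,3]);u=K[0,2]+K[0,0]*c[0]/-c[2];v=K[1,2]+K[1,1]*c[1]/c[2]
    print(P,((u-230)*3,(v-130)*3))
W=cloud(im)
for u,v in [(415,400),(425,430),(400,380),(440,360),(360,450),(395,460),(380,470),(400,375)]:
    print((u,v),W[130+v//3,230+u//3].round(3))
E
```

```text
(0.4862, -0.4204, 0.0653) (np.float64(401.5803589307103), np.float64(442.2788585213864))
(0.48, -0.379, 0.0445) (np.float64(360.8930801786217), np.float64(433.04846640512073))
(0.62, -0.36, 0.0) (np.float64(508.161335665479), np.float64(408.6392271514401))
(415, 400) [ 0.477 -0.446  0.123]
(425, 430) [ 0.487 -0.443  0.093]
(400, 380) [ 0.449 -0.471  0.166]
(440, 360) [ 0.47  -0.479  0.177]
(360, 450) [ 0.478 -0.382  0.032]
(395, 460) [ 0.508 -0.378  0.009]
(380, 470) [ 0.489 -0.389  0.017]
(400, 375) [ 0.45  -0.468  0.166]
```

Projecting the TCP into the side view confirms it is outside the grip block. Lowering and starting the push.

Emit:
jog_arm --commands '[-0.11,0.02,0.29,0,0,0,0,-0.11,0,0.29,0,0,0,0,0.12,0,0.045,0,0,0,0,0.12,0,0.045,0,0,0,0,0.12,0,0.045,0,0,0,0,0.05,0,0.019,0,0,0,0,0.05,0,0.019,0,0,0,0,0.05,0,0.019,0,0,0,0,0.05,0,0.019,0,0,0,0,0.05,0,0.019,0,0,0,0,0.05,0,0.019,0,0,0,0]'

```text
t: 19.98
tool_pos: [0.4827, -0.3824, 0.0336]
tool_rot: [-1.829, -2.194, -0.324]
contact_force: [0.6, -2.1, 1.7]
opening: -0.0003
grip_force: 1.1
```

```bash
cat > g.py <<'E'
from h import *
n=np.array([.9835,.181,0]);t=np.array([-.181,.9835,0])
o,Rm=pose();p=o["tool_pos"];print("N,T",p@n,p@t)
for c in ["wrist","scene"]:
    im=eyes.get_image(c);W=(wcloud if c=="wrist" else cloud)(im);q=W.reshape(-1,3);q=q[~np.isnan(q[:,0])];N=q@n;T=q@t
    for l,N0,T0,z0,z1 in [("grip",.403,-.44,.041,.05),("bar",.424,-.375,.033,.039),("slides",.3427,-.32,.132,.142),("placed",.384,-.32,.132,.142),("dish",.4637,-.32,.132,.142)]:
        k=q[(abs(N-N0)<(.016 if l=="grip" else .006))&(abs(T-T0)<(.03 if l in("grip","bar") else .07))&(q[:,2]>z0)&(q[:,2]<z1)]
        if len(k)>3:print(c,l,len(k),"T",np.percentile(k@t,[3,97]).round(4),"N",np.percentile(k@n,[3,97]).round(4),"zmax",k[:,2].max().round(4))
E
python3 g.py
```

```text
t 19.975 p [ 0.4827 -0.3824  0.0336] x [-0.169  0.924  0.342] y [0.984 0.18  0.001] z [-0.06   0.337 -0.94 ] open -0.0003 F [ 0.6 -2.1  1.7] q [-0.87  0.4   1.58  0.17  1.46 -1.1 ]
N,T 0.4055316355020959 -0.4634783633420314
wrist grip 2049 T [-0.4621 -0.4434] N [0.3888 0.4178] zmax 0.05
wrist bar 352 T [-0.3945 -0.3579] N [0.4184 0.4296] zmax 0.039
scene grip 57 T [-0.4685 -0.4444] N [0.3882 0.415 ] zmax 0.0499
scene bar 6 T [-0.3937 -0.3879] N [0.4199 0.4286] zmax 0.0364
scene slides 141 T [-0.3663 -0.2868] N [0.3376 0.3474] zmax 0.1389
scene placed 126 T [-0.367  -0.2859] N [0.3789 0.388 ] zmax 0.1394
scene dish 112 T [-0.3657 -0.2867] N [0.4579 0.4686] zmax 0.1393
```

Emit:
jog_arm --commands '[0.05,0,0.019,0,0,0,0,0.05,0,0.019,0,0,0,0,0.05,0,0.019,0,0,0,0,0.05,0,0.019,0,0,0,0,0.05,0,0.019,0,0,0,0,0.04,0,0.015,0,0,0,0,0.03,0,0.011,0,0,0,0,0.03,0,0.011,0,0,0,0]'

```text
t: 21.08
tool_pos: [0.4789, -0.3617, 0.0333]
tool_rot: [-1.831, -2.196, -0.321]
contact_force: [1.3, -8.9, -0.5]
opening: 0.0002
grip_force: 4.6
```

```bash
python3 g.py
```

```text
t 21.075 p [ 0.4789 -0.3617  0.0333] x [-0.17   0.925  0.339] y [0.984 0.18  0.002] z [-0.059  0.334 -0.941] open 0.0002 F [ 1.3 -8.9 -0.5] q [-0.85  0.37  1.63  0.18  1.45 -1.08]
N,T 0.4055394263357661 -0.44240800780558953
wrist grip 2059 T [-0.4411 -0.4223] N [0.3888 0.4178] zmax 0.05
wrist bar 354 T [-0.3736 -0.3561] N [0.4184 0.4296] zmax 0.0389
wrist slides 1471 T [-0.3672 -0.3543] N [0.3399 0.3484] zmax 0.1406
wrist placed 716 T [-0.3673 -0.3635] N [0.381 0.389] zmax 0.1403
wrist dish 1417 T [-0.367  -0.3554] N [0.4586 0.4673] zmax 0.1406
scene grip 70 T [-0.459  -0.4243] N [0.3884 0.415 ] zmax 0.0498
scene bar 8 T [-0.3737 -0.3672] N [0.4189 0.4281] zmax 0.039
scene slides 145 T [-0.3642 -0.284 ] N [0.3375 0.3469] zmax 0.1392
scene placed 129 T [-0.3648 -0.2844] N [0.3787 0.3889] zmax 0.1395
scene dish 106 T [-0.3647 -0.284 ] N [0.4582 0.4682] zmax 0.1386
```

Emit:
jog_arm --commands '[0.015,0,0.006,0,0,0,0,0.015,0,0.006,0,0,0,0,0,0,0,0,0,0,0]'

```text
t: 21.55
tool_pos: [0.4789, -0.3616, 0.0333]
tool_rot: [-1.834, -2.199, -0.319]
contact_force: [2.2, -11.3, -1.6]
opening: 0.0001
grip_force: 5.7
```

Emit:
jog_arm --commands '[0.015,0,0.006,0,0,0,0,0.015,0,0.006,0,0,0,0,0,0,0,0,0,0,0]'

```text
t: 21.92
tool_pos: [0.4789, -0.3615, 0.0335]
tool_rot: [-1.837, -2.202, -0.316]
contact_force: [2.3, -14.9, -2.8]
opening: 0.0001
grip_force: 7.9
```

```bash
python3 g.py
```

```text
t 21.925 p [ 0.4789 -0.3615  0.0335] x [-0.169  0.928  0.331] y [0.984 0.179 0.003] z [-0.056  0.326 -0.944] open 0.0001 F [  2.3 -14.9  -2.8] q [-0.85  0.36  1.64  0.17  1.44 -1.08]
N,T 0.40555713208722166 -0.44223492232940176
wrist grip 2010 T [-0.4408 -0.4226] N [0.3887 0.418 ] zmax 0.05
wrist bar 351 T [-0.3737 -0.3566] N [0.4184 0.4296] zmax 0.039
wrist slides 1569 T [-0.3671 -0.3536] N [0.3398 0.3483] zmax 0.1405
wrist placed 814 T [-0.3673 -0.3632] N [0.3811 0.3891] zmax 0.1402
wrist dish 1502 T [-0.367  -0.3549] N [0.4586 0.4673] zmax 0.1405
scene grip 66 T [-0.457  -0.4246] N [0.3898 0.4159] zmax 0.0496
scene bar 7 T [-0.3738 -0.368 ] N [0.4214 0.4289] zmax 0.0376
scene slides 143 T [-0.3644 -0.2837] N [0.3374 0.3473] zmax 0.139
scene placed 126 T [-0.3648 -0.2846] N [0.3787 0.3887] zmax 0.1393
scene dish 107 T [-0.3644 -0.284 ] N [0.4584 0.468 ] zmax 0.1395
```

The force rises with no motion, so the bar is against the plates and the plates are against the fixed stop. I'll retreat and check.

Emit:
jog_arm --commands '[-0.1,0,-0.037,0,0,0,0,-0.3,0,-0.11,0,0,0,0,-0.3,0,-0.11,0,0,0,0,0.2,0,-0.56,0,0,0,0,0.2,0,-0.56,0,0,0,0,0.2,0,-0.56,0,0,0,0,0,0,0,0,0,0,0]'

```text
t: 22.9
tool_pos: [0.4871, -0.4016, 0.1431]
tool_rot: [-1.83, -2.198, -0.325]
contact_force: [-0.3, 0.1, -0.4]
opening: -0.0
grip_force: 0.0
```

```bash
python3 g.py; python3 - <<'E'
from h import *
im=eyes.get_image("scene");save("end",cv2.resize(im["image"][150:310,180:440],(800,492),interpolation=cv2.INTER_CUBIC),1)
E
```

```text
t 22.9 p [ 0.4871 -0.4016  0.1431] x [-0.171  0.925  0.34 ] y [0.984 0.181 0.004] z [-0.058  0.335 -0.94 ] open -0.0 F [-0.3  0.1 -0.4] q [-0.88  0.32  1.49  0.17  1.64 -1.08]
N,T 0.40638108343667156 -0.4831286085754563
wrist grip 542 T [-0.4346 -0.4228] N [0.3882 0.4179] zmax 0.0479
wrist bar 110 T [-0.3738 -0.36  ] N [0.4187 0.4296] zmax 0.0388
wrist slides 1021 T [-0.3667 -0.3169] N [0.3399 0.3479] zmax 0.1406
wrist placed 905 T [-0.3668 -0.3215] N [0.3812 0.3889] zmax 0.1407
wrist dish 1015 T [-0.3666 -0.3174] N [0.4591 0.4671] zmax 0.1409
scene grip 34 T [-0.4347 -0.4233] N [0.3887 0.4167] zmax 0.0464
scene bar 8 T [-0.3737 -0.3686] N [0.4198 0.4277] zmax 0.0372
scene slides 135 T [-0.364  -0.2846] N [0.3377 0.3476] zmax 0.1388
scene placed 127 T [-0.3649 -0.2846] N [0.3789 0.3891] zmax 0.1391
scene dish 103 T [-0.3647 -0.2842] N [0.458  0.4673] zmax 0.1392
```

View pics/end.png

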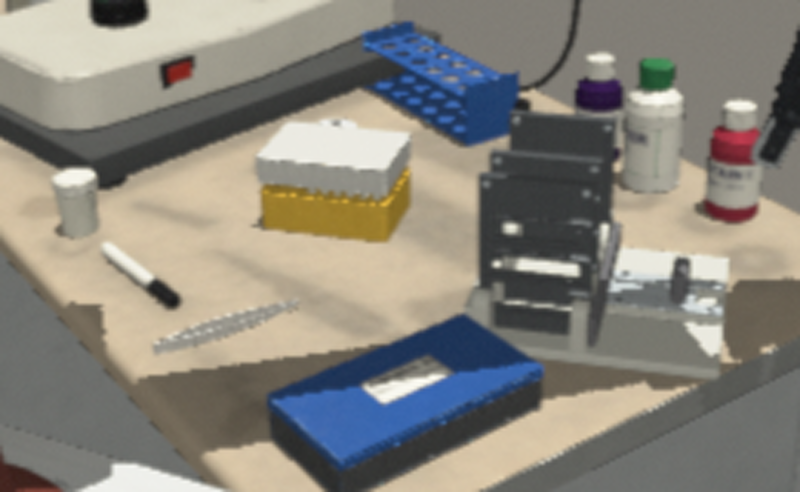

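All three adapters stand seated at (540,230), with the end stop against them and the cup upright (75,200). The robot is clear of everything, so I'm handing in.

```bash
python3 -c "
from station import job
print(job.finish_job())"
```

```text
the job is handed in; nothing more can be done
None
```

The loose three-window adapter is seated in the free slot next to the filed three-window one. The end stop is slid in tight against all three adapters, and the job was handed in at about 23 s with the robot clear; no verdict was shown.

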